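Find the stirrer key left latched and release it

ROBOT

A 6-joint arm with a two-finger parallel gripper is mounted at the origin on the work surface. World frame = base frame: x ahead of the robot, y to its left, z up, the work surface at z = 0. Lengths are in m, angles in degrees, forces in N, time in s.
With the tool pointing down it reaches from about 0.375 to 0.975 m from the base axis. Payload 3.8 kg.
Tool frame: the origin (TCP) lies at the very end of the fingers, on their centre line; the grasp point (between the pads) lies 19 mm behind it; y points along the fingers, z is the direction in which the jaws open and shut, and the axes are right-handed (so a half turn about y gives the same grasp; the last joint's range is limited). The gripper opens to 85 mm and grips with 20 to 120 N. Pads are 22 mm wide; open, the fingers measure 114 mm over their backs; the gripper's body (76 mm by 85 mm) begins 54 mm behind the grasp point. The pads swing forward as they close: fully open they stand 13 mm farther back than shut.
Start: joints at [68.875, 15.12, 91.902, -0, 72.978, -2.114], TCP at [0.22, 0.638, 0.231] pointing down, gripper open.
Joint ranges: [-150.88, 150.88], [-54.13, 125.18], [17.81, 147.31], [-75.09, 255.09], [0, 152.58], [-146.25, 146.25]. Speed limits (degrees/s): [147.25, 147.25, 180, 180, 180, 180].

INTERFACE

Orientations are given as [roll, pitch, yaw] about the fixed x, y, z axes, in that order (R = Rz(yaw) Ry(pitch) Rx(roll)).
In Python, from bench import bot gives the robot as it stands.
- The arm moves only by the tool servo_tool, never from a script. Its argument "moves" is a list of rows, each a list of 7 numbers: the shift along the tool's x, y, z in m, then the turn, a rotation vector about the tool's x, y, z in rad, then the gripper command: -1 is shut, 1 is fully open, values between are in proportion. In form: [[dx, dy, dz, wx, wy, wz, grip], ...]. A call has 1 to 20 rows; each row shifts and turns the pose as measured when the row begins, along the tool's axes as they then stand; what a row does not reach is not made up. A row lasts 1/12 s, in which the tool goes at most 41.7 mm and 7.16 degrees, less where a joint would pass 70% of its speed; a pose out of reach is approached as far as the arm can. A call with a gripper value outside its range is refused whole. The fingers move at their own pace and stop on an object; "newtons" is the grip in N (left out, the last holds). Time passes only in rows, so rows that do not move let the fingers close. It gives the time, the measured TCP pose, the force and the opening at its end, in the units of the state.
- bot.read_state(): the state, without advancing time (a new reading comes with each control period).
- bot.get_image(name): name is "side" or "top" or "wrist"; returns (picture, depth): 480x640x3 uint8, red, green, blue; 480x640 float32, m along the optical axis (not along the pixel's ray), 0 where there is no reading.
- bot.camera_model(name): a dict with "fx", "fy", "cx", "cy" (pixels), "cam_to_world" (4x4, takes a point from camera to world coordinates); the wrist camera has in their place "hand_eye" (4x4, takes a point from camera to tool coordinates, whose origin is the TCP and whose axes are the tool frame's). Camera axes: x right, y down, z forward; pixel columns grow to the right and rows downward; lengths in m; the calibration is good to about 2 mm. A picture is of the moment at which its call begins: read the wrist's pose just before it. camera_model takes no time and is no camera call.
- bot.hand_in(): hands the job in, once; it reports no verdict.
Trained networks look in the newest picture that a camera, given by its name, has taken for a name from the list of things; names that differ only in an ending like _2 or _b are one class to them, and where a whole thing is asked for, a point or a joint stands for the part that bears it (a point fixed in the world has none). Each returns a list of dicts, best first, with "score" (0 to 1); they miss things now and then, are a little off and sometimes report something else, mostly with a low value. They report only what shows in the picture. A call takes as long as a camera call.
- bot.find_in(camera, target): "centre" ([x, y, z] in m, in the coordinates of the camera as it stood for that picture, good to about 4 mm: the middle of the surface that is visible of it).
- bot.trace(camera, target): "region" (480x640 bool, what is visible of it).
- bot.mark_of(camera, target): "centre" ([x, y, z] in m, in the coordinates of the camera as it stood for that picture, good to about 4 mm: a listed point, or the origin of a listed thing).
The state is a dict: "clock": time; "qpos": joint angles; "qd": joint speeds; "effort": joint torques, N m; "tcp_pos": TCP position; "ee_rot": TCP orientation; "force": force on the tool from outside, world axes, zero at the start; "wrist_torque": the same for the moment, N m; "width": finger opening in m.
Only numpy, scipy, OpenCV 4.12 (cv2) and the standard library are available. Lean on these libraries where they do the work, as an engineer would, in place of code of your own. Each camera call takes 0.05 s, during which the arm holds its last target.

TASK

One of the four identical push-push keys on the switched-off stirrer has been left latched down, and nothing but its feel and height tells which. With a fingertip go along the row from the robot's left to its right and tap each key lightly, without pushing any of them down; then press the one that is latched right down and let it spring up, so that all four keys are up. Leave the vials and the jar on the plates alone, and take the hand away.

Things in the scene. Friction and masses are not known exactly. Their poses are not given: they have to be found in the camera images.
- stirrer: Four-place magnetic stirrer, fixed: white box 220 mm deep (x), 380 wide (y), 55 high. Origin: centre of underside, on the bench; x points front (robot side) to back, y to the robot's left. Black strip along the front, surface 45 mm above the bench, bears the four keys; a steel plate (62 mm) lies 120 mm behind each key. At the strip's ends, 53 mm past the keys: low knob (right), rocker (left).
- place_1 (a point): Point on the strip's surface (45 mm above the bench) under the middle of the left-hand key, left as the robot sees it (towards +y). Places are 75 mm apart along the stirrer's y. Axes parallel to the stirrer's.
- place_2 (a point): Point on the strip's surface (45 mm above the bench) under the middle of the second key from the left, left as the robot sees it (towards +y). Places are 75 mm apart along the stirrer's y. Axes parallel to the stirrer's.
- place_3 (a point): Point on the strip's surface (45 mm above the bench) under the middle of the third key from the left, left as the robot sees it (towards +y). Places are 75 mm apart along the stirrer's y. Axes parallel to the stirrer's.
- place_4 (a point): Point on the strip's surface (45 mm above the bench) under the middle of the right-hand key, left as the robot sees it (towards +y). Places are 75 mm apart along the stirrer's y. Axes parallel to the stirrer's.
- key_a_top (a point): Centre of the top of one of the four identical white keys; moves with the key. Flat cap 26 mm (stirrer's x) by 22 mm (y), bezel 2 mm high round it. Top is 14 mm above the strip (59 mm above the bench) when up, 9 mm latched, 6.5 mm right down. The key's letter does not tell its place in the row, which differs from start to start.
- key_a (a joint): How far this push-push key is pressed, m: 0 up, 0.005 latched, 0.0075 right down. When up it gives from 1.5 N on, 2 mm at 2.5 N; over 4 N takes it right down, and let go it then stays latched. So tap with less than 2.5 N. The latched key does not give under 3.5 N; pushed on right down to its stop (6 to 8 N is plenty) and let go, it springs up to 0 and stays up.
- key_b_top (a point): Centre of the top of one of the four identical white keys; moves with the key. Flat cap 26 mm (stirrer's x) by 22 mm (y), bezel 2 mm high round it. Top is 14 mm above the strip (59 mm above the bench) when up, 9 mm latched, 6.5 mm right down. The key's letter does not tell its place in the row, which differs from start to start.
- key_b (a joint): How far this push-push key is pressed, m: 0 up, 0.005 latched, 0.0075 right down. When up it gives from 1.5 N on, 2 mm at 2.5 N; over 4 N takes it right down, and let go it then stays latched. So tap with less than 2.5 N. The latched key does not give under 3.5 N; pushed on right down to its stop (6 to 8 N is plenty) and let go, it springs up to 0 and stays up.
- key_c_top (a point): Centre of the top of one of the four identical white keys; moves with the key. Flat cap 26 mm (stirrer's x) by 22 mm (y), bezel 2 mm high round it. Top is 14 mm above the strip (59 mm above the bench) when up, 9 mm latched, 6.5 mm right down. The key's letter does not tell its place in the row, which differs from start to start.
- key_c (a joint): How far this push-push key is pressed, m: 0 up, 0.005 latched, 0.0075 right down. When up it gives from 1.5 N on, 2 mm at 2.5 N; over 4 N takes it right down, and let go it then stays latched. So tap with less than 2.5 N. The latched key does not give under 3.5 N; pushed on right down to its stop (6 to 8 N is plenty) and let go, it springs up to 0 and stays up.
- key_d_top (a point): Centre of the top of one of the four identical white keys; moves with the key. Flat cap 26 mm (stirrer's x) by 22 mm (y), bezel 2 mm high round it. Top is 14 mm above the strip (59 mm above the bench) when up, 9 mm latched, 6.5 mm right down. The key's letter does not tell its place in the row, which differs from start to start.
- key_d (a joint): How far this push-push key is pressed, m: 0 up, 0.005 latched, 0.0075 right down. When up it gives from 1.5 N on, 2 mm at 2.5 N; over 4 N takes it right down, and let go it then stays latched. So tap with less than 2.5 N. The latched key does not give under 3.5 N; pushed on right down to its stop (6 to 8 N is plenty) and let go, it springs up to 0 and stays up.
- vial_a_mid (a point): Middle (30 mm above its foot) of a capped plastic sample vial, 28 mm diameter, 61 mm tall, about 30 g, standing loose on one of the stirrer's plates (its top 118 mm above the bench). Bystander.
- vial_b_mid (a point): Middle (30 mm above its foot) of a capped plastic sample vial, 28 mm diameter, 61 mm tall, about 30 g, standing loose on one of the stirrer's plates (its top 118 mm above the bench). Bystander.
- vial_c_mid (a point): Middle (30 mm above its foot) of a capped plastic sample vial, 28 mm diameter, 61 mm tall, about 30 g, standing loose on one of the stirrer's plates (its top 118 mm above the bench). Bystander.
- jar_mid (a point): Middle (28 mm above its foot) of an amber jar with black cap, 48 mm diameter, 57 mm tall, about 90 g, standing loose on one of the stirrer's plates. Bystander.

How it is judged (in metres and radians):
On the way, in this order (a step that is already met when the one before it is completed fails the run):
1. the left-hand key is tapped by the fingers (over 0.3 N) while one key of the row is still latched (((contact force between the fingers and key_a above 0.3 N and horizontal distance between key_a_top and place_1 below 0.02 m) or (contact force between the fingers and key_b above 0.3 N and horizontal distance between key_b_top and place_1 below 0.02 m) or (contact force between the fingers and key_c above 0.3 N and horizontal distance between key_c_top and place_1 below 0.02 m) or (contact force between the fingers and key_d above 0.3 N and horizontal distance between key_d_top and place_1 below 0.02 m)) and value of joint any of key_a, key_b, key_c, key_d above 0.0044 m), for 0.03 s.
2. the second key from the left is tapped by the fingers (over 0.3 N) while one key of the row is still latched (((contact force between the fingers and key_a above 0.3 N and horizontal distance between key_a_top and place_2 below 0.02 m) or (contact force between the fingers and key_b above 0.3 N and horizontal distance between key_b_top and place_2 below 0.02 m) or (contact force between the fingers and key_c above 0.3 N and horizontal distance between key_c_top and place_2 below 0.02 m) or (contact force between the fingers and key_d above 0.3 N and horizontal distance between key_d_top and place_2 below 0.02 m)) and value of joint any of key_a, key_b, key_c, key_d above 0.0044 m), for 0.03 s.
3. the third key from the left is tapped by the fingers (over 0.3 N) while one key of the row is still latched (((contact force between the fingers and key_a above 0.3 N and horizontal distance between key_a_top and place_3 below 0.02 m) or (contact force between the fingers and key_b above 0.3 N and horizontal distance between key_b_top and place_3 below 0.02 m) or (contact force between the fingers and key_c above 0.3 N and horizontal distance between key_c_top and place_3 below 0.02 m) or (contact force between the fingers and key_d above 0.3 N and horizontal distance between key_d_top and place_3 below 0.02 m)) and value of joint any of key_a, key_b, key_c, key_d above 0.0044 m), for 0.03 s.
4. the right-hand key is tapped by the fingers (over 0.3 N) while one key of the row is still latched (((contact force between the fingers and key_a above 0.3 N and horizontal distance between key_a_top and place_4 below 0.02 m) or (contact force between the fingers and key_b above 0.3 N and horizontal distance between key_b_top and place_4 below 0.02 m) or (contact force between the fingers and key_c above 0.3 N and horizontal distance between key_c_top and place_4 below 0.02 m) or (contact force between the fingers and key_d above 0.3 N and horizontal distance between key_d_top and place_4 below 0.02 m)) and value of joint any of key_a, key_b, key_c, key_d above 0.0044 m), for 0.03 s.
5. the latched key, pressed right down and let go, has sprung up: all four keys are up (value of joint each of key_a, key_b, key_c, key_d below 0.0015 m), for 0.1 s.
At the end, for the whole second after the job is handed in: All four keys are up (each within 1.5 mm of its top position), and the three vials and the jar stand within 12 mm of where they stood (all of step 5 and distance of each of vial_a_mid, vial_b_mid, vial_c_mid, jar_mid from where it was at the start of the episode below 0.012 m); the robot touches nothing.
It fails at once if a key that was up is pushed more than 4.5 mm down ((value of joint key_a above 0.0045 m and distance of key_a_top from where it was at the start of the episode above 0.004 m) or (value of joint key_b above 0.0045 m and distance of key_b_top from where it was at the start of the episode above 0.004 m) or (value of joint key_c above 0.0045 m and distance of key_c_top from where it was at the start of the episode above 0.004 m) or (value of joint key_d above 0.0045 m and distance of key_d_top from where it was at the start of the episode above 0.004 m)).
It fails at once if a vial or the jar is shoved, tipped or lifted (12 mm) (distance of any of vial_a_mid, vial_b_mid, vial_c_mid, jar_mid from where it was at the start of the episode above 0.012 m).
It fails at once if a key is struck with more than 40 N (contact force between the fingers and key_a above 40 N or contact force between the fingers and key_b above 40 N or contact force between the fingers and key_c above 40 N or contact force between the fingers and key_d above 40 N).
It also fails if it takes over 48 s, if anything falls off the work surface, if the arm or the gripper's body presses on something with over 40 N, if the wrist force passes 120 N, or if a joint passes its speed limit or range.

## Working session

There is one attempt and no reset: what is moved stays moved. The work goes in short steps, Python scripts to look and compute and a tool call to move; the robot and the scene stay as the last step left them, time stands still between calls to the robot, and variables do not carry over. Pictures are saved under pics/ and viewed, and the job is handed in when it is done.

Besides the shell and the picture viewer there is one more tool, called after "Emit:" in YAML: its name, and indented under it one key for each argument. servo_tool: Moves the arm, as the interface text tells. Its arguments: {"type":"object","properties":{"moves":{"type":"array"},"newtons":{"type":"number"}},"required":["moves"]}

```bash
mkdir -p pics; ls
python3 - <<'E'
from bench import bot
import cv2,numpy as np
s=bot.read_state(); print({k:np.round(v,4).tolist() for k,v in s.items()})
for n in ["top","side"]:
    p,d=bot.get_image(n); cv2.imwrite(f"pics/{n}0.png",p[:,:,::-1]); np.save(f"{n}_d.npy",d); np.save(f"{n}_p.npy",p)
    m=bot.camera_model(n); print(n,m)
    for t in ["key_a_top","stirrer","place_1"]:
        for r in bot.mark_of(n,t):
            c=np.array(m["cam_to_world"])@np.append(r["centre"],1); print(n,t,r["score"],np.round(c[:3],4))
print(bot.camera_model("wrist"))
E
```

```text
pics
{'clock': 0.0, 'qpos': [68.8758, 15.1699, 91.9828, -0.0014, 72.9784, -2.114], 'qd': [0.0866, -0.0101, -0.0663, 0.0192, -0.0202, 0.0621], 'effort': [-0.0014, -51.5108, -36.7312, -0.0003, 0.013, 0.0], 'tcp_pos': [0.2196, 0.6375, 0.2299], 'ee_rot': [-90.1311, 0.0035, -19.0098], 'force': [0.8811, 0.4941, 0.494], 'wrist_torque': [0.0713, -0.0105, 0.0607], 'width': 0.0857}
top {'fx': 491.6573590902754, 'fy': 491.6573590902754, 'cx': 324.8634203383976, 'cy': 245.16380114853183, 'cam_to_world': array([[ 0.02693486, -0.99478415,  0.0983819 ,  0.54685548],
       [-0.99959062, -0.02775285, -0.00695514,  0.03776467],
       [ 0.00964924, -0.09815429, -0.99512443,  0.71557373],
       [ 0.        ,  0.        ,  0.        ,  1.        ]])}
top key_a_top 0.66 [ 0.6321 -0.1003  0.0875]
top key_a_top 0.57 [0.5421 0.0028 0.0558]
top stirrer 0.75 [ 5.833e-01 -1.279e-01 -1.000e-04]
top stirrer 0.6 [ 0.4967 -0.1371  0.0447]
top place_1 0.98 [ 0.5005 -0.1401  0.0462]
top place_1 0.89 [0.5441 0.006  0.0459]
top place_1 0.84 [ 0.4744 -0.2129  0.0428]
top place_1 0.58 [ 0.5188 -0.0688  0.0451]
side {'
[... 465 characters left out ...]
44 [ 0.4958 -0.136   0.0605]
side place_1 0.79 [0.5393 0.0067 0.0449]
side place_1 0.75 [ 0.5134 -0.069   0.0446]
side place_1 0.68 [ 0.5003 -0.1377  0.046 ]
side place_1 0.68 [ 0.4765 -0.2106  0.0418]
side place_1 0.19 [ 0.5942 -0.2432  0.0835]
{'fx': 426.4819031730535, 'fy': 426.4819031730535, 'cx': 322.4123622364894, 'cy': 240.2188778265836, 'hand_eye': array([[ 3.19175609e-04,  9.50661412e-01,  3.10230202e-01,
        -7.71949699e-02],
       [ 4.74389691e-04, -3.10230327e-01,  9.50661306e-01,
        -1.42784002e-01],
       [ 9.99999837e-01, -1.56257892e-04, -5.50001927e-04,
         2.81241795e-04],
       [ 0.00000000e+00,  0.00000000e+00,  0.00000000e+00,
         1.00000000e+00]])}
```

View pics/top0.png

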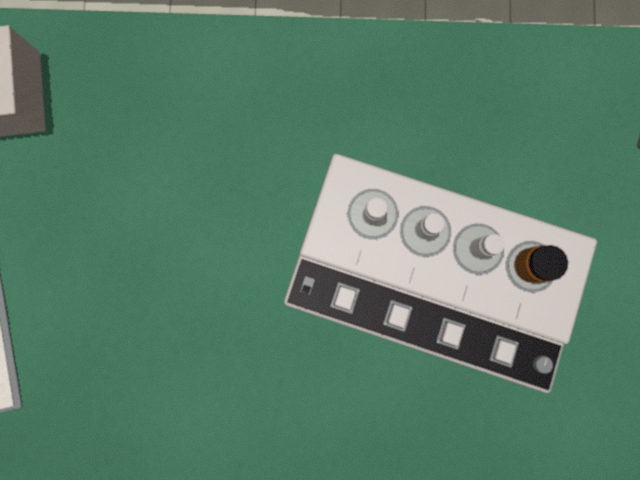

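View pics/side0.png

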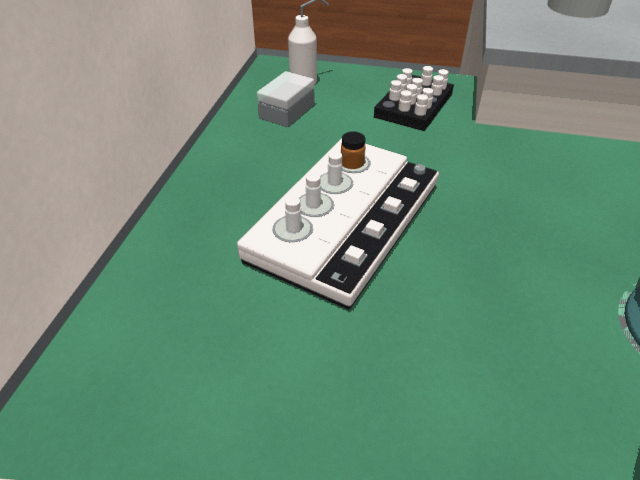

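Run:
```python
import numpy as np
from bench import bot
from scipy.optimize import least_squares
from scipy.spatial.transform import Rotation as R
P=np.array([[.5441,.006],[.5188,-.0688],[.5005,-.1401],[.4744,-.2129],[.5393,.0067],[.5134,-.069],[.5003,-.1377],[.4765,-.2106]])
off=np.array([112.5,37.5,-37.5,-112.5]*2)/1000
f=lambda v:(np.c_[v[0]-off*np.sin(v[2]),v[1]+off*np.cos(v[2])]-P).ravel()
r=least_squares(f,[.5,-.1,0]); print(r.x,np.degrees(r.x[2])); print(np.round(f(r.x)*1000,1))
v=r.x;print((np.c_[v[0]-off*np.sin(v[2]),v[1]+off*np.cos(v[2])])[:4])
s=bot.read_state();print(R.from_euler('xyz',s['ee_rot'],degrees=True).as_matrix().round(4))
m=bot.camera_model('top');d=np.load('top_d.npy')
# heights of white caps: point cloud near
T=np.array(m['cam_to_world']);vv,uu=np.mgrid[:480,:640]
X=np.stack([(uu-m['cx'])/m['fx']*d,(vv-m['cy'])/m['fy']*d,d,np.ones_like(d)],-1)@T.T
np.save('X.npy',X)
for i in range(4):
    c=np.array([v[0]-off[i]*np.sin(v[2]),v[1]+off[i]*np.cos(v[2])])
    q=X[...,:2]-c; a=v[2]; lx=q[...,0]*np.cos(a)+q[...,1]*np.sin(a); ly=-q[...,0]*np.sin(a)+q[...,1]*np.cos(a)
    k=(abs(lx)<.03)&(abs(ly)<.025)&(d>0)&(X[...,2]>.05)
    print(i,k.sum(),np.percentile(X[...,2][k],[5,25,50,75,95]).round(4),np.median(lx[k]),np.median(ly[k]), lx[k].min(),lx[k].max(),ly[k].min(),ly[k].max())
```

```text
[ 0.5084125  -0.1033     -0.28785555] -16.492908245722084
[-3.7 -1.4  0.3  1.5 -2.7  0.8  2.1  1.7  1.1 -2.1  5.7  1.7 -2.5 -1.6
 -0.  -0.6]
[[ 0.54035087  0.00457117]
 [ 0.51905862 -0.06734294]
 [ 0.49776638 -0.13925706]
 [ 0.47647413 -0.21117117]]
[[ 9.455e-01 -1.000e-04  3.257e-01]
 [-3.257e-01 -3.000e-04  9.455e-01]
 [-0.000e+00 -1.000e+00 -3.000e-04]]
0 324 [0.057  0.0584 0.0592 0.06   0.0611] 0.001397172267438575 0.0010238295169163376 -0.011413104979296856 0.014283043191625407 -0.010208295501425161 0.011835810374034458
1 338 [0.0566 0.0582 0.059  0.0598 0.0609] 0.0009697930543074681 0.001662697873478889 -0.014309117577959024 0.01379129353862535 -0.01002492531690944 0.012331528161773665
2 351 [0.0552 0.058  0.0591 0.0599 0.0612] -4.27972225220145e-06 0.0020993627857524505 -0.01508665969862635 0.01293671049472754 -0.010144756347025198 0.016745452288188478
3 337 [0.0519 0.0532 0.0542 0.055  0.0561] -8.633206763255987e-05 0.0019284446431859347 -0.013009889449356944 0.01472339003008134 -0.009748663852554077 0.013185523190756056
```

Emit:
servo_tool:
  moves:
    - [0.025, 0, -0.024, 0, 0, 0, -1]
    - [0.025, 0, -0.024, 0, 0, 0, -1]
    - [0.025, 0, -0.024, 0, 0, 0, -1]
    - [0.025, 0, -0.024, 0, 0, 0, -1]
    - [0.025, 0, -0.024, 0, 0, 0, -1]
    - [0.025, 0, -0.024, 0, 0, 0, -1]
    - [0.025, 0, -0.024, 0, 0, 0, -1]
    - [0.025, 0, -0.024, 0, 0, 0, -1]
    - [0.025, 0, -0.024, 0, 0, 0, -1]
    - [0.025, 0, -0.024, 0, 0, 0, -1]
    - [0.025, 0, -0.024, 0, 0, 0, -1]
    - [0.025, 0, -0.024, 0, 0, 0, -1]
    - [0.025, 0, -0.024, 0, 0, 0, -1]
    - [0.025, 0, -0.024, 0, 0, 0, -1]
    - [0.025, 0, -0.024, 0, 0, 0, -1]
    - [0.025, 0, -0.024, 0, 0, 0, -1]
    - [0.025, 0, -0.024, 0, 0, 0, -1]
    - [0.025, 0, -0.024, 0, 0, 0, -1]
  newtons: 20

```text
clock: 1.9
tcp_pos: [0.5149, 0.0662, 0.2324]
ee_rot: [-89.4, -0.4, -18.3]
force: [0.9, 0.3, 0.9]
width: -0.0004
```

```bash
cat > h.py <<'E'
from bench import bot
import numpy as np,sys
from scipy.spatial.transform import Rotation as R
K=np.array([[.5415,.0055],[.5205,-.066],[.4985,-.1372],[.477,-.2093]])
def go(i,z):
    s=bot.read_state();M=R.from_euler('xyz',s['ee_rot'],degrees=True).as_matrix()
    d=np.r_[K[i],z]-s['tcp_pos']
    print(round(s['clock'],2),'tcp',np.round(s['tcp_pos'],4),'rot',np.round(s['ee_rot'],2),'F',np.round(s['force'],2),'w',s['width'],'tool delta',np.round(M.T@d,4))
    G=R.from_euler('xyz',[-90,0,-16.5],degrees=True).as_matrix()
    print('rotvec',R.from_matrix(M.T@G).as_rotvec().round(4))
if __name__=="__main__": go(int(sys.argv[1]),float(sys.argv[2]))
E
python3 h.py 0 .075
```

```text
1.9 tcp [0.5149 0.0662 0.2324] rot [-89.4   -0.36 -18.26] F [0.93 0.31 0.89] w -0.00036152258966889653 tool delta [ 0.0433  0.1571 -0.051 ]
rotvec [-0.0103 -0.0307  0.0065]
```

Emit:
servo_tool:
  moves:
    - [0.011, 0.02, -0.013, -0.003, -0.008, 0.002, -1]
    - [0.011, 0.03, -0.013, -0.003, -0.008, 0.002, -1]
    - [0.011, 0.03, -0.013, -0.003, -0.008, 0.002, -1]
    - [0.011, 0.03, -0.012, -0.003, -0.008, 0.002, -1]
    - [0, 0.02, 0, 0, 0, 0, -1]
    - [0, 0.01, 0, 0, 0, 0, -1]
    - [0, 0, 0, 0, 0, 0, -1]
    - [0, 0, 0, 0, 0, 0, -1]

```text
clock: 2.57
tcp_pos: [0.5515, -0.0072, 0.0931]
ee_rot: [-90.0, -0.7, -17.0]
force: [0.3, 0.5, -0.7]
width: 0.0004
```

```bash
python3 h.py 0 .064
```

```text
2.57 tcp [ 0.5515 -0.0072  0.0931] rot [-89.98  -0.71 -16.95] F [ 0.28  0.53 -0.7 ] w 0.0003521084130489131 tool delta [-0.0137  0.0289  0.0092]
rotvec [-0.0003 -0.0079  0.0124]
```

Emit:
servo_tool:
  moves:
    - [-0.007, 0.01, 0.005, 0, -0.004, 0.006, -1]
    - [-0.007, 0.008, 0.004, 0, -0.004, 0.006, -1]
    - [0, 0.005, 0, 0, 0, 0, -1]
    - [0, 0, 0, 0, 0, 0, -1]
    - [0, 0, 0, 0, 0, 0, -1]

```text
clock: 2.98
tcp_pos: [0.5427, 0.009, 0.073]
ee_rot: [-89.8, -0.4, -16.3]
force: [-0.2, 0.2, -0.2]
width: -0.0001
```

```bash
python3 h.py 0 .060
python3 - <<'E'
from bench import bot
import cv2
p,d=bot.get_image("side"); cv2.imwrite("pics/side1.png",cv2.resize(p[120:320,240:480,::-1],None,fx=3,fy=3))
for i in range(5):
    bot.get_image("wrist"); print(bot.read_state()["force"].round(2) if hasattr(bot.read_state()["force"],'round') else bot.read_state()["force"])
p,d=bot.get_image("wrist"); cv2.imwrite("pics/w1.png",p[:,:,::-1])
E
```

```text
2.98 tcp [0.5427 0.009  0.073 ] rot [-89.84  -0.41 -16.26] F [-0.16  0.22 -0.24] w -5.592746610030365e-05 tool delta [-0.0003  0.013  -0.0038]
rotvec [-0.0029  0.0043  0.0071]
[ 0.26 -0.51  0.31]
[-0.29  0.8  -0.43]
[ 0.28  0.65 -0.16]
[-0.56 -0.24  0.1 ]
[-0.   -0.23 -0.  ]
```

View pics/side1.png

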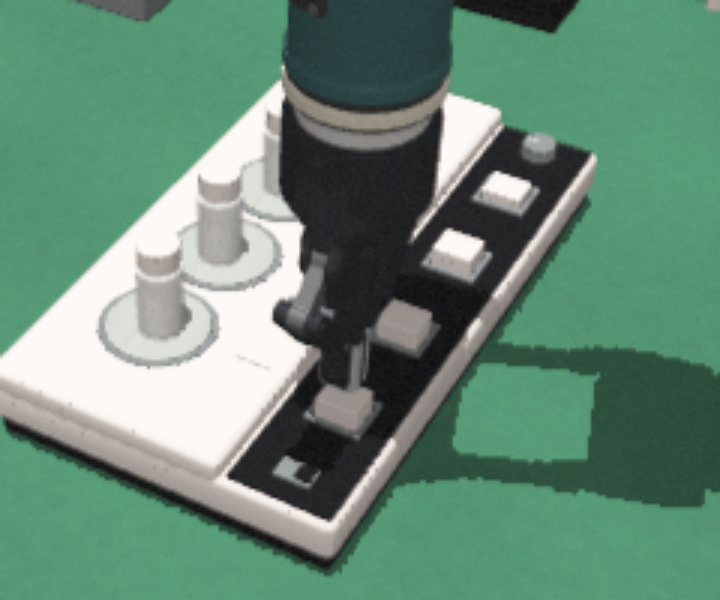

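View pics/w1.png

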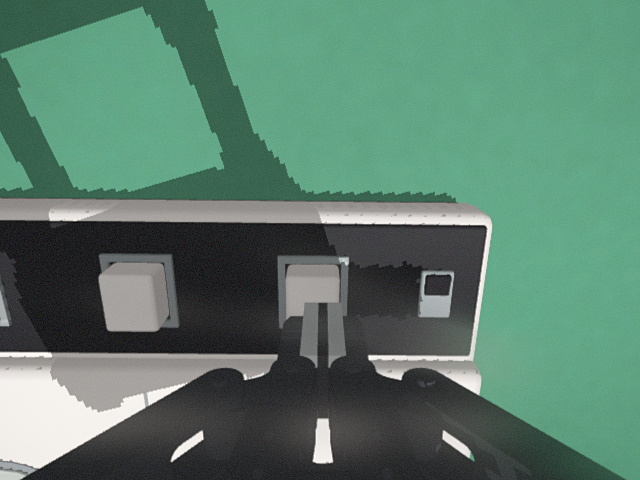

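Emit:
servo_tool:
  moves:
    - [0, 0.004, -0.003, 0, 0, 0, -1]
    - [0, 0.003, 0, 0, 0, 0, -1]
    - [0, 0.002, 0, 0, 0, 0, -1]
    - [0, 0, 0, 0, 0, 0, -1]
    - [0, 0, 0, 0, 0, 0, -1]

```text
clock: 3.75
tcp_pos: [0.5424, 0.0044, 0.0632]
ee_rot: [-89.8, -0.4, -16.4]
force: [-0.3, 0.4, 0.2]
width: 0.0001
```

```bash
python3 h.py 0 .058
```

```text
3.75 tcp [0.5424 0.0044 0.0632] rot [-89.84  -0.43 -16.39] F [-0.29  0.37  0.18] w 6.648867459748567e-05 tool delta [-0.0012  0.0052  0.0008]
rotvec [-0.0028  0.002   0.0075]
```

Emit:
servo_tool:
  moves:
    - [0, 0.002, 0, 0, 0, 0, -1]
    - [0, 0.002, 0, 0, 0, 0, -1]
    - [0, 0, 0, 0, 0, 0, -1]

```text
clock: 4.0
tcp_pos: [0.5426, 0.0044, 0.0589]
ee_rot: [-89.8, -0.4, -16.4]
force: [-1.0, 0.3, 1.5]
width: 0.0002
```

Emit:
servo_tool:
  moves:
    - [0, 0.001, 0, 0, 0, 0, -1]
    - [0, 0, 0, 0, 0, 0, -1]

```text
clock: 4.17
tcp_pos: [0.5427, 0.0044, 0.0581]
ee_rot: [-89.8, -0.4, -16.4]
force: [-1.2, -0.3, 2.1]
width: -0.0005
```

Emit:
servo_tool:
  moves:
    - [0, 0, 0, 0, 0, 0, -1]
    - [0, -0.006, 0, 0, 0, 0, -1]
    - [0, -0.006, 0, 0, 0, 0, -1]
    - [0, 0, -0.015, 0, 0, 0, -1]
    - [0, 0, -0.025, 0, 0, 0, -1]
    - [0, 0, -0.02, 0, 0, 0, -1]
    - [0, 0, -0.01, 0, 0, 0, -1]
    - [0, 0, 0, 0, 0, 0, -1]
    - [0, 0, 0, 0, 0, 0, -1]

```text
clock: 4.92
tcp_pos: [0.5245, -0.0641, 0.0744]
ee_rot: [-89.7, -0.7, -16.3]
force: [-0.7, -0.1, 0.0]
width: -0.0001
```

```bash
python3 h.py 1 .063
```

```text
4.92 tcp [ 0.5245 -0.0641  0.0744] rot [-89.74  -0.72 -16.3 ] F [-0.71 -0.07  0.03] w -0.00011373443240514212 tool delta [-0.0035  0.0114 -0.003 ]
rotvec [-0.0045  0.0035  0.0126]
```

Emit:
servo_tool:
  moves:
    - [-0.003, 0.006, -0.002, -0.004, 0.003, 0.012, -1]
    - [0, 0.004, -0.001, 0, 0, 0, -1]
    - [0, 0, 0, 0, 0, 0, -1]
    - [0, 0, 0, 0, 0, 0, -1]

```text
clock: 5.25
tcp_pos: [0.5214, -0.0642, 0.0637]
ee_rot: [-89.9, 0.0, -16.4]
force: [0.9, 1.0, -0.2]
width: -0.0001
```

```bash
python3 h.py 1 .059
```

```text
5.25 tcp [ 0.5214 -0.0642  0.0637] rot [-8.993e+01  1.000e-02 -1.643e+01] F [ 0.9   1.01 -0.17] w -6.355802577437291e-05 tool delta [-0.0004  0.0047 -0.002 ]
rotvec [-0.0012  0.0012 -0.0001]
```

Emit:
servo_tool:
  moves:
    - [0, 0.002, -0.001, 0, 0, 0, -1]
    - [0, 0.002, 0, 0, 0, 0, -1]
    - [0, 0.001, 0, 0, 0, 0, -1]
    - [0, 0, 0, 0, 0, 0, -1]

```text
clock: 5.58
tcp_pos: [0.5214, -0.0642, 0.0579]
ee_rot: [-90.0, 0.0, -16.3]
force: [-0.9, -0.4, 1.5]
width: 0.0003
```

Emit:
servo_tool:
  moves:
    - [0, 0, 0, 0, 0, 0, -1]

```text
clock: 5.67
tcp_pos: [0.5214, -0.0642, 0.058]
ee_rot: [-90.0, 0.1, -16.3]
force: [-1.2, -0.1, 2.8]
width: -0.0002
```

Emit:
servo_tool:
  moves:
    - [0, -0.006, 0, 0, 0, 0, -1]
    - [0, -0.006, 0, 0, 0, 0, -1]
    - [0, 0, -0.015, 0, 0, 0, -1]
    - [0, 0, -0.025, 0, 0, 0, -1]
    - [0, 0, -0.02, 0, 0, 0, -1]
    - [0, 0, -0.01, 0, 0, 0, -1]
    - [0, 0, 0, 0, 0, 0, -1]
    - [0, 0, 0, 0, 0, 0, -1]

```text
clock: 6.33
tcp_pos: [0.5033, -0.1327, 0.0746]
ee_rot: [-89.8, -0.2, -16.3]
force: [0.0, -0.8, -1.1]
width: 0.0003
```

```bash
python3 h.py 2 .063
```

```text
6.33 tcp [ 0.5033 -0.1327  0.0746] rot [-89.85  -0.22 -16.26] F [ 0.01 -0.76 -1.06] w 0.0002580393678039218 tool delta [-0.0034  0.0115 -0.0057]
rotvec [-0.0027  0.0042  0.0038]
```

Emit:
servo_tool:
  moves:
    - [-0.003, 0.006, -0.003, -0.003, 0.004, 0.004, -1]
    - [0, 0.004, -0.002, 0, 0, 0, -1]
    - [0, 0, 0, 0, 0, 0, -1]
    - [0, 0, 0, 0, 0, 0, -1]

```text
clock: 6.67
tcp_pos: [0.4992, -0.1348, 0.0637]
ee_rot: [-90.0, 0.0, -16.5]
force: [0.0, -0.5, -1.1]
width: 0.0001
```

```bash
python3 h.py 2 .059
```

```text
6.67 tcp [ 0.4992 -0.1348  0.0637] rot [-8.997e+01  3.000e-02 -1.645e+01] F [ 0.04 -0.48 -1.11] w 0.00013241684668724075 tool delta [ 0.      0.0047 -0.0025]
rotvec [-0.0005  0.0008 -0.0005]
```

Emit:
servo_tool:
  moves:
    - [0, 0.002, -0.002, 0, 0, 0, -1]
    - [0, 0.002, 0, 0, 0, 0, -1]
    - [0, 0.001, 0, 0, 0, 0, -1]
    - [0, 0, 0, 0, 0, 0, -1]

```text
clock: 7.0
tcp_pos: [0.4988, -0.1358, 0.058]
ee_rot: [-90.0, 0.1, -16.3]
force: [-1.2, -0.6, 1.9]
width: -0.0003
```

Emit:
servo_tool:
  moves:
    - [0, 0, 0, 0, 0, 0, -1]

```text
clock: 7.08
tcp_pos: [0.4988, -0.1358, 0.0581]
ee_rot: [-90.0, 0.1, -16.3]
force: [0.1, -0.1, 2.0]
width: 0.0001
```

Emit:
servo_tool:
  moves:
    - [0, -0.006, 0, 0, 0, 0, -1]
    - [0, -0.006, 0, 0, 0, 0, -1]
    - [0, 0, -0.015, 0, 0, 0, -1]
    - [0, 0, -0.025, 0, 0, 0, -1]
    - [0, 0, -0.02, 0, 0, 0, -1]
    - [0, 0, -0.012, 0, 0, 0, -1]
    - [0, 0, 0, 0, 0, 0, -1]
    - [0, 0, 0, 0, 0, 0, -1]

```text
clock: 7.75
tcp_pos: [0.4802, -0.2069, 0.075]
ee_rot: [-89.9, -0.2, -16.2]
force: [-0.5, 0.4, 0.4]
width: -0.0003
```

```bash
python3 h.py 3 .063
```

```text
7.75 tcp [ 0.4802 -0.2069  0.075 ] rot [-89.94  -0.2  -16.24] F [-0.49  0.4   0.43] w -0.00030738216292953415 tool delta [-0.0024  0.012  -0.0032]
rotvec [-0.001   0.0045  0.0035]
```

Emit:
servo_tool:
  moves:
    - [-0.002, 0.006, -0.002, 0, 0.004, 0.004, -1]
    - [0, 0.004, -0.001, 0, 0, 0, -1]
    - [0, 0.002, 0, 0, 0, 0, -1]
    - [0, 0.002, 0, 0, 0, 0, -1]
    - [0, 0, 0, 0, 0, 0, -1]
    - [0, 0, 0, 0, 0, 0, -1]

```text
clock: 8.25
tcp_pos: [0.4776, -0.2062, 0.0595]
ee_rot: [-89.9, 0.1, -16.4]
force: [-0.4, -0.1, 0.3]
width: -0.0001
```

```bash
python3 h.py 3 .053
```

```text
8.25 tcp [ 0.4776 -0.2062  0.0595] rot [-89.87   0.1  -16.36] F [-0.37 -0.13  0.3 ] w -0.00012418460831664624 tool delta [ 0.0003  0.0065 -0.0032]
rotvec [-0.0023  0.0024 -0.0017]
```

Emit:
servo_tool:
  moves:
    - [0, 0.001, -0.003, 0, 0, 0, -1]
    - [0, 0.001, 0, 0, 0, 0, -1]
    - [0, 0, 0, 0, 0, 0, -1]

```text
clock: 8.5
tcp_pos: [0.4768, -0.2086, 0.0571]
ee_rot: [-89.9, 0.1, -16.3]
force: [0.7, -0.1, -0.8]
width: -0.0001
```

Emit:
servo_tool:
  moves:
    - [0, 0.001, 0, 0, 0, 0, -1]
    - [0, 0.001, 0, 0, 0, 0, -1]
    - [0, 0, 0, 0, 0, 0, -1]

```text
clock: 8.75
tcp_pos: [0.477, -0.2088, 0.0551]
ee_rot: [-89.9, 0.1, -16.3]
force: [-0.2, -1.1, 0.7]
width: -0.0
```

Emit:
servo_tool:
  moves:
    - [0, 0.001, 0, 0, 0, 0, -1]
    - [0, 0, 0, 0, 0, 0, -1]

```text
clock: 8.92
tcp_pos: [0.4772, -0.209, 0.0543]
ee_rot: [-89.9, 0.1, -16.3]
force: [-0.5, 0.4, 0.3]
width: -0.0002
```

Emit:
servo_tool:
  moves:
    - [0, 0, 0, 0, 0, 0, -1]

```text
clock: 9.0
tcp_pos: [0.4773, -0.209, 0.0543]
ee_rot: [-89.9, 0.1, -16.3]
force: [-0.9, -0.4, 0.6]
width: 0.0003
```

Emit:
servo_tool:
  moves:
    - [0, 0.0005, 0, 0, 0, 0, -1]
    - [0, 0, 0, 0, 0, 0, -1]

```text
clock: 9.17
tcp_pos: [0.4774, -0.2091, 0.0542]
ee_rot: [-89.9, 0.1, -16.3]
force: [0.3, -0.1, 0.3]
width: -0.0004
```

Emit:
servo_tool:
  moves:
    - [0, 0.0005, 0, 0, 0, 0, -1]
    - [0, 0, 0, 0, 0, 0, -1]

```text
clock: 9.33
tcp_pos: [0.4774, -0.2091, 0.0541]
ee_rot: [-89.9, 0.1, -16.3]
force: [-0.6, 1.0, 0.7]
width: 0.0001
```

Emit:
servo_tool:
  moves:
    - [0, 0.0015, 0, 0, 0, 0, -1]
    - [0, 0.0015, 0, 0, 0, 0, -1]

```text
clock: 9.5
tcp_pos: [0.4775, -0.2092, 0.0517]
ee_rot: [-89.9, 0.0, -16.3]
force: [-1.6, 1.0, 4.3]
width: -0.0002
```

Emit:
servo_tool:
  moves:
    - [0, 0.002, 0, 0, 0, 0, -1]

```text
clock: 9.58
tcp_pos: [0.4776, -0.2092, 0.0512]
ee_rot: [-89.9, 0.1, -16.3]
force: [-8.7, 4.1, 29.3]
width: 0.0001
```

Emit:
servo_tool:
  moves:
    - [0, -0.004, 0, 0, 0, 0, -1]
    - [0, -0.006, 0, 0, 0, 0, -1]
    - [0, -0.008, 0, 0, 0, 0, -1]
    - [0, -0.01, 0, 0, 0, 0, -1]
    - [0, -0.02, 0, 0, 0, 0, -1]
    - [-0.01, -0.03, 0, 0, 0, 0, -1]
    - [-0.02, -0.03, 0, 0, 0, 0, -1]
    - [-0.02, -0.03, 0, 0, 0, 0, -1]
    - [-0.02, -0.02, 0, 0, 0, 0, -1]
    - [-0.02, 0, 0.03, 0, 0, 0, -1]
    - [-0.02, 0, 0.03, 0, 0, 0, -1]
    - [0, 0, 0.03, 0, 0, 0, -1]
    - [0, 0, 0.03, 0, 0, 0, -1]
    - [0, 0, 0.03, 0, 0, 0, -1]
    - [0, 0, 0.03, 0, 0, 0, -1]
    - [0, 0, 0.03, 0, 0, 0, -1]
    - [0, 0, 0.03, 0, 0, 0, -1]
    - [0, 0, 0.03, 0, 0, 0, -1]
    - [0, 0, 0.03, 0, 0, 0, -1]
    - [0, 0, 0, 0, 0, 0, -1]

```text
clock: 11.25
tcp_pos: [0.4573, 0.1201, 0.2282]
ee_rot: [-89.7, -1.0, -16.8]
force: [-0.0, -0.5, 0.1]
width: -0.0001
```

```bash
cat > chk.py <<'E'
import numpy as np,cv2
from bench import bot
from h import K
m=bot.camera_model('top');p,d=bot.get_image('top');cv2.imwrite('pics/top2.png',p[:,:,::-1])
T=np.array(m['cam_to_world']);vv,uu=np.mgrid[:480,:640]
X=np.stack([(uu-m['cx'])/m['fx']*d,(vv-m['cy'])/m['fy']*d,d,np.ones_like(d)],-1)@T.T
for c in K:
    k=(np.hypot(*(X[...,:2]-c).transpose(2,0,1))<.009)&(d>0); print(k.sum(),np.median(X[...,2][k]).round(4))
s=bot.read_state();print(s['clock'],s['tcp_pos'],s['force'])
E
python3 chk.py
```

```text
146 0.0594
145 0.0592
144 0.0592
147 0.0593
11.3 [0.45660786 0.11829741 0.22805939] [ 0.01333984 -0.47875448  0.35582809]
```

View pics/top2.png

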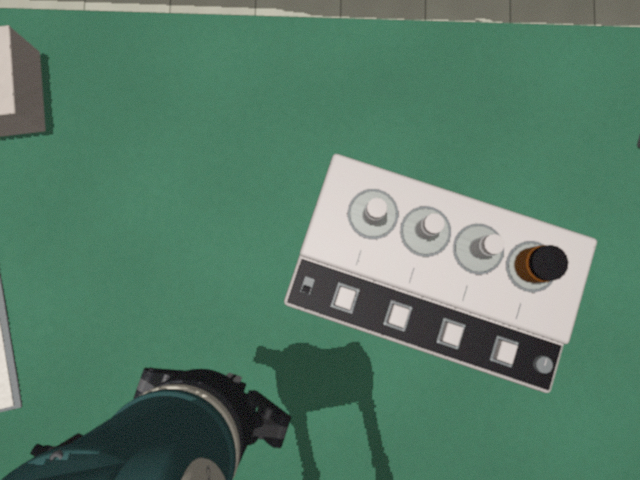

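All four keys now measure 59 mm. The vials and jar stand where they did, at about (376,208), (432,225), (490,245) and (548,265). The hand is clear of everything, so I'm handing in.

```bash
python3 -c "
from bench import bot
print(bot.hand_in())"
```

```text
the job is handed in; nothing more can be done
None
```

I tapped the four keys from left to right, found the right-hand one latched, pressed it down, and it sprang up. I handed the job in at about 11.3 s of the 48 s; no verdict is reported.

- **Taps:** The first three keys met the finger at 59 mm above the bench. Each gave about 1 mm under roughly 2 N, though one noisy reading on key 2 was 2.8 N. The fourth met it only at about 54 mm, which matched the depth picture from before the taps.
- **Tap on the fourth key:** Its light contact was within the sensor noise of about ±1 N. The clear force, 4.3 N at 51.7 mm, came only as the press began, with the key still down.
- **Press:** The fourth key hit its stop at 29 N. That is more than the 6 to 8 N advised, but under the 40 N limit.
- **Final check:** The depth picture puts all four keys at 59.2 to 59.4 mm, so all are up. By eye, the vials and jar stand where they did at the start. The hand is well clear and the wrist force is zero within noise.

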